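# Set out the stirring station in the fume hood

## Task

Set out the stirring station: stand the steel beaker in the middle of the stirrer's round plate and cover it with the blue lid, stand the brown bottle centred on the white tile between the stirrer and the orange tube rack, and stand the red-capped wash bottle centred on the white tile on the other side of the orange rack, away from the stirrer. The white tile on the stirrer's outer side stays empty, and the clear glass bottle stays where it is. Leave everything upright, released and still.

Things in the scene. Friction and masses are not known exactly. Their poses are not given: they have to be found in the camera images.
- beaker_mid (a point): Loose open steel beaker, round, 75 mm tall, 64 mm outer diameter at the rim and 62 mm at the foot, wall 4 mm, about 180 g. The point is on its axis, half-way up (37.5 mm above its underside); z is its axis, up. Starts upright on the bench.
- lid_knob (a point): Loose flat blue lid: a disc 78 mm in diameter and 6 mm thick with an upright white knob at its centre, 20 mm in diameter and 28 mm tall (34 mm overall), about 80 g. The point is in the knob, on the axis, 20 mm above the disc's underside; z is up. Starts lying flat on the bench, knob up. The disc is flat below and rests on the beaker's rim.
- brown_mid (a point): Loose brown glass bottle with black cap and paper label, upright on the bench, 95 mm tall, body 56 mm in diameter, about 220 g. The point is on its axis, half-way up (47.5 mm above its underside); z is up.
- wash_mid (a point): Loose whitish plastic wash bottle with red cap, upright on the bench, 100 mm tall, body 56 mm in diameter up to 70 mm height, then narrowing to the red cap (29 mm in diameter), about 160 g. The point is on its axis, half-way up (50 mm above its underside); z is up.
- clear_mid (a point): Clear bluish glass bottle with a glass stopper, loose, standing among the other things: leave it alone. 102 mm tall, body 60 mm in diameter. The point is on its axis, half-way up (51 mm above its underside).
- stirrer_plate (a point): Centre of the top face of the round grey metal plate (100 mm in diameter) of a white magnetic stirrer, fixed on the bench; the plate's top is 60 mm above the bench. The stirrer's housing is 110 x 110 mm, 46 mm high. z is up. The stirrer stands on one side of tile_mid and the rack on the other; which is left and which is right changes.
- rack: Fixed orange tube rack, 110 mm (its x) by 100 mm (its y), 50 mm high, with a few clear blue-capped tubes that rise to 80 mm above the bench. Origin at the centre of its underside, on the bench.
- tile_mid: White ceramic tile, fixed flat on the bench, 84 x 84 mm, 6 mm thick: the middle one of a row of three, between stirrer and rack. Origin at the centre of its underside, on the bench (its top is 6 mm higher). Its y axis runs along the row, to the robot's left.
- tile_left: Identical white tile at the left end of the row (the robot's left, +y), 84 x 84 x 6 mm, fixed. Origin at the centre of its underside.
- tile_right: Identical white tile at the right end of the row (the robot's right, -y), 84 x 84 x 6 mm, fixed. Origin at the centre of its underside.
Mind the look-alikes: they are no part of the job. Leave any black or turquoise look-alike of the tile_mid alone.

How it is judged:
At the end, for the whole second after the job is handed in: Beaker upright within 15 mm of the plate's centre; lid flat on its rim within 12 mm of its axis; brown bottle upright on the middle tile, wash bottle on the outer tile by the rack, each within 15 mm of centre; clear bottle upright within 20 mm of its start; all released, at rest (horizontal distance between beaker_mid and stirrer_plate below 0.015 m and z of beaker_mid in the frame of stirrer_plate between 0.0315 and 0.0435 m and angle between each of beaker_mid, lid_knob, brown_mid, clear_mid's own z axis and vertical below 0.1 rad and linear speed of each of beaker, lid, brown_bottle below 0.02 m/s and angular speed of each of beaker, lid, brown_bottle below 0.2 rad/s and horizontal distance between lid_knob and beaker_mid below 0.012 m and z of lid_knob in the frame of beaker_mid between 0.0515 and 0.0635 m and horizontal distance between brown_mid and tile_mid below 0.015 m and z of brown_mid in the frame of tile_mid between 0.0475 and 0.0595 m and ((y of rack in the frame of tile_mid above 0 m and horizontal distance between wash_mid and tile_left below 0.015 m and z of wash_mid in the frame of tile_left between 0.05 and 0.062 m and angle between wash_mid's own z axis and vertical below 0.1 rad and linear speed of wash_bottle below 0.02 m/s and angular speed of wash_bottle below 0.2 rad/s) or (y of rack in the frame of tile_mid below 0 m and horizontal distance between wash_mid and tile_right below 0.015 m and z of wash_mid in the frame of tile_right between 0.05 and 0.062 m and angle between wash_mid's own z axis and vertical below 0.1 rad and linear speed of wash_bottle below 0.02 m/s and angular speed of wash_bottle below 0.2 rad/s)) and distance of clear_mid from where it was at the start of the episode below 0.02 m); the robot touches nothing.
It fails at once if the clear bottle is knocked (shifted more than 30 mm or tipped) (distance of clear_mid from where it was at the start of the episode above 0.03 m or angle between clear_mid's own z axis and vertical above 0.35 rad).
It also fails if it takes over 109 s, if anything falls off the work surface, if the arm or the gripper's body presses on something with over 40 N, if the wrist force passes 120 N, or if a joint passes its speed limit or range.

## Robot

A 6-joint arm with a two-finger parallel gripper is mounted at the origin on the work surface. World frame = base frame: x ahead of the robot, y to its left, z up, the work surface at z = 0. Lengths are in m, angles in rad, forces in N, time in s.
With the tool pointing down it reaches from about 0.35 to 0.775 m from the base axis. Payload 7.3 kg.
Tool frame: the origin (TCP) lies on the centre line of the jaws, within the pads' length; the fingertips stand 25 mm ahead of it and the grasp point (between the pads) lies 6 mm ahead of it (robot.tip_reach is the distance from the TCP to the fingertips, in m); z points along the fingers, y is the line along which they close (so a half turn about z gives the same grasp; the last joint's range is limited). The gripper opens to 92 mm and grips with 3 to 60 N. Pads are 19 mm wide; open, the fingers measure 130 mm over their backs; the gripper's body (75 mm by 190 mm) begins 47 mm behind the grasp point.
Start: joints at [0.954, 0.342, 1.524, -0, 1.275, -0.146], TCP at [0.238, 0.468, 0.252] pointing down, gripper open.
Joint ranges: [-2.53, 2.53], [-0.77, 2.02], [0.04, 2.7], [-1, 4.14], [0.28, 2.66], [-3.11, 3.11]. Speed limits (rad/s): [2.57, 2.57, 3.14, 3.14, 3.14, 3.14].

## Interface

Orientations are given as a rotation vector (axis times angle).
In Python, from bench import robot gives the robot as it stands.
- The arm moves only by the tool apply_moves, never from a script. Its argument "motion" is a list of rows, each a list of 7 numbers: the shift along the world's x, y, z in m, then the turn, a rotation vector about the world's x, y, z in rad, then the opening, from 0 (shut) to 1 (fully open). In form: [[x, y, z, ax, ay, az, hand], ...]. A call has 1 to 8 rows; each row shifts and turns the commanded pose from where the row before left it; what a row does not reach is not made up. A row lasts 1/12 s, in which the tool goes at most 41.7 mm and 7.16 degrees, less where a joint would pass 70% of its speed; a pose out of reach is approached as far as the arm can. A call is refused whole if a number of a shift passes 0.0417 or a number of a turn 0.125, either way. A call with a gripper value outside its range is refused whole. The fingers move at their own pace and stop on an object; the grip force is fixed at half the most. Time passes only in rows, so rows that do not move let the fingers close. It gives the time, the measured TCP pose, the force, the opening and the grip force at its end, in the units of the state.
- robot.observe(): the state, without advancing time (a new reading comes with each control period).
- robot.get_image(name): name is "scene" or "top" or "wrist"; returns (picture, depth): 480x640x3 uint8, red, green, blue; 480x640 float32, m along the optical axis (not along the pixel's ray), 0 where there is no reading.
- robot.camera_model(name): a dict with "fx", "fy", "cx", "cy" (pixels), "k1" (the pictures are not rectified: a ray, as slopes to the right and down, at radius r is drawn at 1 + k1 r^2 times it, then the intrinsics apply), "R" (3x3) and "t" (3): a world point X has camera coordinates R X + t; the wrist camera has in their place "tool_from_camera" (4x4, takes a point from camera to tool coordinates, whose origin is the TCP and whose axes are the flange's). Camera axes: x right, y down, z forward; pixel columns grow to the right and rows downward; lengths in m; the calibration is good to about 2 mm. A picture is of the moment at which its call begins: read the wrist's pose just before it. camera_model takes no time and is no camera call.
- robot.job_done(): hands the job in; it is judged then, once.
The state is a dict: "time_s": time; "joint_pos": joint angles; "qvel": joint speeds; "effort": joint torques, N m; "tcp_pos": TCP position; "tool_rot": TCP orientation; "wrist_force": force on the tool from outside, world axes, zero at the start; "torque": the same for the moment, N m; "width": finger opening in m; "grasp_force": force on a finger pad.
Only numpy, scipy, OpenCV 4.12 (cv2) and the standard library are available. Lean on these libraries where they do the work, as an engineer would, in place of code of your own. Each camera call takes 0.05 s, during which the arm holds its last target. There are 200 camera calls.

## Working session

There is one attempt and no reset: what is moved stays moved. The work goes in short steps, Python scripts to look and compute and a tool call to move; the robot and the scene stay as the last step left them, time stands still between calls to the robot, and variables do not carry over. Pictures are saved under pics/ and viewed, at most 14 in all, crops included, and the job is handed in when it is done.

Besides the shell and the picture viewer there is one more tool, called after ">>>" as name([rows], argument=value, ...), one row to a line, values as JSON. apply_moves: Moves the arm, as the interface text tells. Its arguments: {"type":"object","properties":{"motion":{"type":"array","items":{"type":"array","items":{"type":"number"}}}},"required":["motion"]}

```bash
ls; mkdir -p pics
python3 - <<'E'
from bench import robot
import cv2,json,numpy as np
print(robot.observe())
for n in("top","scene"):
    im,d=robot.get_image(n); cv2.imwrite(f"pics/{n}0.png",im[:,:,::-1]); np.save(f"pics/{n}0d.npy",d)
    print(n,robot.camera_model(n), (d>0).mean())
print(robot.camera_model("wrist"))
E
```

```text
pics
{'time_s': 0.0, 'joint_pos': array([ 9.53971905e-01,  3.42758157e-01,  1.52501395e+00,  2.30068735e-05,
        1.27539832e+00, -1.46021740e-01]), 'qvel': array([ 1.58453887e-04,  1.01575610e-03,  6.94283097e-04,  7.86469922e-04,
       -5.46762845e-05,  6.32831535e-05]), 'effort': array([-1.45336493e-03, -4.31239522e+01, -2.44216633e+01,  7.17455777e-02,
        5.59667917e-02, -8.70640656e-05]), 'tcp_pos': array([0.2379115 , 0.4675885 , 0.25102761]), 'tool_rot': array([-7.32592265e-01, -3.05435584e+00,  2.28694696e-03]), 'wrist_force': array([-0.00739565,  0.0352749 , -0.52024006]), 'torque': array([-0.01526001,  0.02857507, -0.00292419]), 'grasp_force': 0.0, 'width': 0.09164307003654576}
top {'fx': 487.91214163290533, 'fy': 487.91214163290533, 'cx': 320.50495803233366, 'cy': 240.9962879456704, 'k1': -0.021037978133115563, 'R': array([[-0.01307412, -0.99892519, -0.04446936],
       [-0.99249278,  0.01837274, -0.12091533],
       [ 0.12160239,  0.04255466, -0.99166625]]), 't': array([0.00875405, 0.55941169, 0.91393261])} 0.9957877604166666
scene {'fx': 507.1433654763438, 'fy': 507.1433654763438, 'cx': 315.9838349275381, 'cy': 237.08398379833287, 'k1': -0.04070493097656108, 'R': array([[ 0.71981448,  0.69398608, -0.01582528],
       [ 0.48217839, -0.51626404, -0.70779618],
       [-0.49937072,  0.50185133, -0.70623942]]), 't': array([-0.37008671, -0.24428248,  1.34821025])} 0.9959212239583334
{'fx': 366.7422215208542, 'fy': 366.7422215208542, 'cx': 322.31113854268546, 'cy': 232.64220749473267, 'k1': -0.002733174304048285, 'tool_from_camera': array([[-1.45051044e-03, -9.57951783e-01, -2.86925561e-01,
         7.68752131e-02],
       [ 9.99998888e-01, -1.48928486e-03, -8.31077346e-05,
         1.19006071e-03],
       [-3.47700693e-04, -2.86925362e-01,  9.57952878e-01,
        -1.32626385e-01],
       [ 0.00000000e+00,  0.00000000e+00,  0.00000000e+00,
         1.00000000e+00]])}
```

View pics/top0.png

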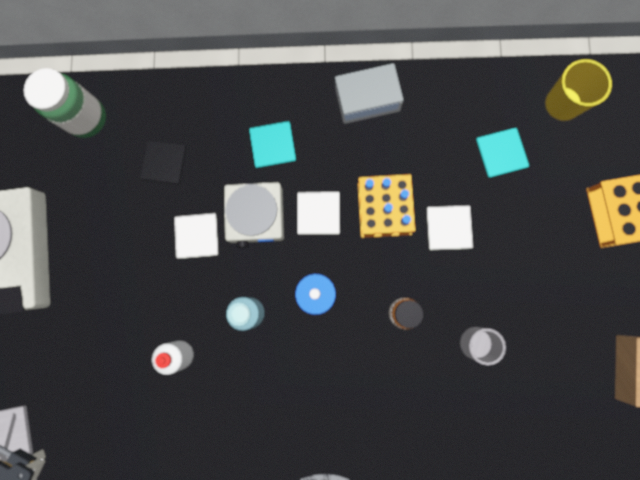

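View pics/scene0.png

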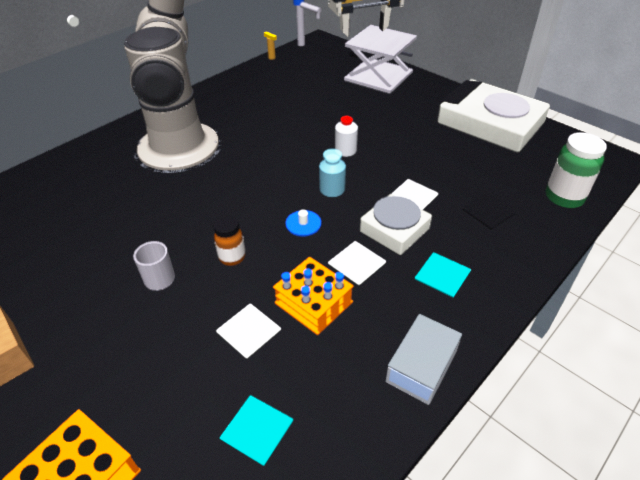

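The top view is laid out with +x up and +y left. The stirrer is left of tile_mid at (251,210) and the rack is right of it, so the wash bottle goes to tile_right at (450,228). Brown is at (406,313), the beaker at (487,345), the lid at (315,293), the clear bottle at (245,314) and the wash bottle at (172,357).

```bash
cat > h.py <<'E'
import numpy as np,cv2
from bench import robot
from scipy.spatial.transform import Rotation as Rn
def slopes(c,u,v):
    K=np.array([[c['fx'],0,c['cx']],[0,c['fy'],c['cy']],[0,0,1.]])
    p=np.stack([u,v],-1).astype(float).reshape(-1,1,2)
    return cv2.undistortPoints(p,K,np.array([c['k1'],0,0,0,0.])).reshape(-1,2)
def pose(n,c,s=None):
    if n!='wrist': return c['R'].T,-c['R'].T@c['t']
    T=c['tool_from_camera'];Rt=Rn.from_rotvec(s['tool_rot']).as_matrix()
    return Rt@T[:3,:3],Rt@T[:3,3]+s['tcp_pos']
def onplane(n,u,v,z,s=None):
    c=robot.camera_model(n);R,o=pose(n,c,s)
    d=np.c_[slopes(c,np.atleast_1d(u),np.atleast_1d(v)),np.ones(np.size(u))]@R.T
    return o+d*((z-o[2])/d[:,2])[:,None]
def cloud(n,dep,s=None):
    c=robot.camera_model(n);R,o=pose(n,c,s)
    v,u=np.mgrid[:480,:640]
    q=np.c_[slopes(c,u.ravel(),v.ravel()),np.ones(u.size)]*dep.reshape(-1,1)
    return (q@R.T+o).reshape(480,640,3)
def big(mask):
    k,l,st,ce=cv2.connectedComponentsWithStats(mask.astype(np.uint8))
    i=1+np.argmax(st[1:,4]);return l==i
def seg(im,P,rois):
    hsv=cv2.cvtColor(im,cv2.COLOR_RGB2HSV);h,s_,v_=[hsv[...,i].astype(int) for i in range(3)]
    return h,s_,v_
E
python3 - <<'E'
from h import *
im=cv2.imread('pics/top0.png')[:,:,::-1].copy();d=np.load('pics/top0d.npy')
P=cloud('top',d);Z=P[...,2]
h,s,v=seg(im,P,0)
print('bench z',np.median(Z[400:440,200:300]))
def obj(name,cu,cv_,m,z,r=32):
    w=np.zeros((480,640),bool);w[cv_-r:cv_+r,cu-r:cu+r]=1
    m=big(m&w);c=cv2.findContours(m.astype(np.uint8),0,2)[0];c=max(c,key=cv2.contourArea)
    q=onplane('top',c[:,0,0],c[:,0,1],z)[:,:2].astype(np.float32)
    (a,b),(ww,hh),t=cv2.minAreaRect(q);cc,rad=cv2.minEnclosingCircle(q)
    print(name,'rect',np.round([a,b,ww,hh,t],4),'circ',np.round([*cc,2*rad],4),'depthZ',np.round(np.median(Z[m]),4))
white=(s<40)&(v>200)
for n,a,b in(('tl',196,236),('tm',319,213),('tr',450,228)): obj(n,a,b,white&(Z<.02),.006)
obj('plate',251,210,(Z>.054)&(Z<.075),.06,38)
obj('lid',315,293,(h>95)&(h<120)&(s>120),.006); obj('knob',315,293,(s<90)&(v>150),.034,12)
obj('wash',168,358,((h<8)|(h>172))&(s>130),.100)
obj('brown',406,313,Z>.088,.095)
obj('beaker',487,345,Z>.068,.075)
obj('clear',243,314,Z>.095,.102)
obj('clearbody',243,314,Z>.04,.06)
obj('rack',386,207,(h>8)&(h<28)&(s>120)&(Z>.043),.05,40)
E
```

```text
bench z 0.0006584415439691571
tl rect [0.5792 0.2548 0.0842 0.0833 3.7603] circ [0.5797 0.2547 0.1133] depthZ 0.0061
tm rect [6.21100e-01 5.70000e-03 8.11000e-02 8.39000e-02 8.89966e+01] circ [0.621  0.0052 0.1133] depthZ 0.0062
tr rect [ 0.5859 -0.2556  0.0844  0.0832  1.052 ] circ [ 0.5855 -0.2558  0.1144] depthZ 0.0061
plate rect [ 0.62    0.1324  0.0989  0.0955 88.8974] circ [0.6189 0.1317 0.1005] depthZ 0.0602
lid rect [4.58800e-01 1.35000e-02 8.24000e-02 8.23000e-02 4.41835e+01] circ [0.4582 0.0133 0.084 ] depthZ 0.0061
knob rect [4.58200e-01 1.28000e-02 2.12000e-02 2.10000e-02 8.92462e+01] circ [0.4586 0.0127 0.0226] depthZ 0.0331
wash rect [3.42500e-01 2.82300e-01 2.38000e-02 2.10000e-02 8.97799e+01] circ [0.3431 0.2819 0.026 ] depthZ 0.096
brown rect [ 4.19700e-01 -1.58000e-01  4.95000e-02  4.74000e-02  8.91956e+01] circ [ 0.4199 -0.1577  0.0502] depthZ 0.0955
beaker rect [ 3.59600e-01 -2.96800e-01  6.21000e-02  6.35000e-02  8.73166e+01] circ [ 0.3594 -0.2965  0.0646] depthZ 0.0749
clear rect [4.23900e-01 1.44900e-01 4.08000e-02 4.13000e-02 4.52448e+01] circ [0.4234 0.1453 0.0433] depthZ 0.1026
clearbody rect [0.4234 0.1449 0.0594 0.0624 0.0719] circ [0.4247 0.1452 0.065 ] depthZ 0.0821
rack rect [ 0.6259 -0.1279  0.1109  0.1004  1.8186] circ [ 0.6263 -0.128   0.1469] depthZ 0.0501
```

>>> apply_moves([
  [0.0131,-0.0232,0,0,0,-0.12,1],
  [0.0131,-0.0232,0,0,0,-0.12,1],
  [0.0131,-0.0232,0,0,0,-0.12,1],
  [0.0131,-0.0232,0,0,0,-0.12,1],
  [0.0131,-0.0232,-0.01,0,0,-0.12,1],
  [0.0131,-0.0232,-0.01,0,0,-0.12,1],
  [0.0131,-0.0232,-0.01,0,0,-0.12,1],
  [0.0131,-0.0232,-0.01,0,0,-0.12,1],
])

```text
time_s: 0.77
tcp_pos: [0.3431, 0.2811, 0.2112]
tool_rot: [-2.067, -2.365, 0.0]
wrist_force: [0.7, 0.1, -0.4]
width: 0.0915
grasp_force: 0.0
```

>>> apply_moves([
  [0,0,0,0,0,-0.12,1],
  [0,0,0,0,0,-0.02,1],
  [0,0,0,0,0,0,1],
])

```text
time_s: 1.02
tcp_pos: [0.343, 0.2822, 0.2116]
tool_rot: [-2.22, -2.223, 0.0]
wrist_force: [-1.0, 0.2, -0.1]
width: 0.0922
grasp_force: 0.0
```

Run:
```python
from h import *
s=robot.observe();im,d=robot.get_image('wrist');cv2.imwrite('pics/w1.png',im[:,:,::-1])
print(s['time_s'],s['tcp_pos'],s['tool_rot'])
P=cloud('wrist',d,s);h,ss,v=seg(im,P,0)
m=big(((h<8)|(h>172))&(ss>130)&(P[...,2]>.08));c=cv2.findContours(m.astype(np.uint8),0,2)[0][0]
q=onplane('wrist',c[:,0,0],c[:,0,1],.1,s)[:,:2].astype(np.float32);print(cv2.minAreaRect(q),P[m].mean(0))
```

```text
1.0167 [0.34295629 0.28223421 0.21164546] [-2.21992225e+00 -2.22263717e+00  4.05818271e-04]
((0.34386348724365234, 0.28920069336891174), (0.02746811881661415, 0.02504740096628666), 89.99930572509766) [0.34393066 0.28803985 0.09625786]
```

View pics/w1.png

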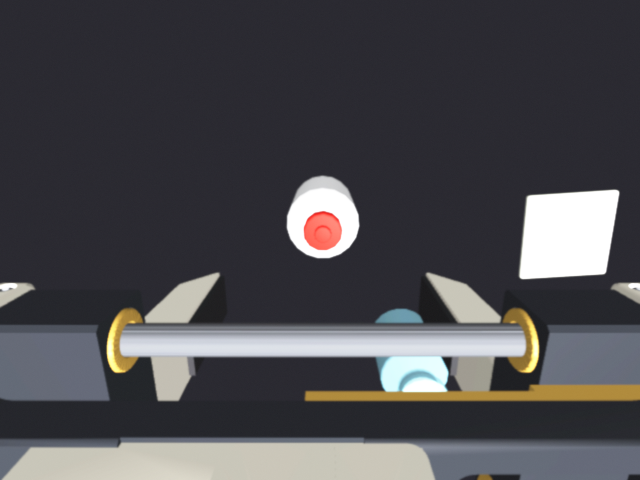

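The wash bottle's cap is at (322,230) in the wrist image, and tile_left is at upper right. I'll check the wrist camera's bias against tile_left and use the scene camera as a third view.

Run:
```python
from h import *
s=robot.observe()
im=cv2.imread('pics/w1.png')[:,:,::-1].copy();h,ss,v=seg(im,0,0)
w=np.zeros((480,640),bool);w[150:300,490:]=1
m=big(w&(ss<60)&(v>180));c=max(cv2.findContours(m.astype(np.uint8),0,2)[0],key=cv2.contourArea)
print('tl wrist',cv2.minAreaRect(onplane('wrist',c[:,0,0],c[:,0,1],.006,s)[:,:2].astype(np.float32)))
rays=[]
for n in('top','scene'):
    im=cv2.imread(f'pics/{n}0.png')[:,:,::-1].copy();h,ss,v=seg(im,0,0)
    w=np.zeros((480,640),bool);w[(100 if n=='scene' else 330):(140 if n=='scene' else 400),(320 if n=='scene' else 130):(380 if n=='scene' else 200)]=1
    m=big(w&((h<8)|(h>172))&(ss>130));vv,uu=np.nonzero(m)
    for z in(.085,.092,.1):print(n,z,onplane(n,[uu.mean()],[vv.mean()],z)[0][:2])
    if n=='scene':
        w=np.zeros((480,640),bool);w[140:260,180:460]=1
        # tile_left partly hidden; tile mid check
        m=big(w*0+((ss<40)&(v>200)&(np.indices((480,640))[1]>325)&(np.indices((480,640))[1]<390)&(np.indices((480,640))[0]>240)&(np.indices((480,640))[0]<285)));c=cv2.findContours(m.astype(np.uint8),0,2)[0][0]
        print('tm scene',cv2.minAreaRect(onplane(n,c[:,0,0],c[:,0,1],.006)[:,:2].astype(np.float32)))
```

```text
tl wrist ((0.5807172656059265, 0.2572077512741089), (0.08574127405881882, 0.08522417396306992), 3.918836832046509)
top 0.085 [0.3408599  0.28740847]
top 0.092 [0.34167321 0.2848281 ]
top 0.1 [0.3426027  0.28187912]
scene 0.085 [0.33579161 0.29613368]
scene 0.092 [0.34312967 0.28757165]
scene 0.1 [0.35151603 0.27778649]
tm scene ((0.62444669008255, 0.005162127315998077), (0.08589775860309601, 0.08565818518400192), 89.49262237548828)
```

>>> apply_moves([
  [0,0.004,-0.02,0,0,0,1],
  [0,0,-0.03,0,0,0,1],
  [0,0,-0.03,0,0,0,1],
  [0,0,-0.03,0,0,0,1],
  [0,0,-0.02,0,0,0,1],
  [0,0,-0.016,0,0,0,1],
  [0,0,0,0,0,0,0],
  [0,0,0,0,0,0,0],
])

```text
time_s: 1.73
tcp_pos: [0.3424, 0.2868, 0.0656]
tool_rot: [-2.218, -2.225, 0.002]
wrist_force: [0.5, 0.4, 0.9]
width: 0.0829
grasp_force: 0.0
```

>>> apply_moves([
  [0,0,0,0,0,0,0],
  [0,0,0,0,0,0,0],
  [0,0,0,0,0,0,0],
  [0,0,0,0,0,0,0],
])

```text
time_s: 2.07
tcp_pos: [0.3433, 0.2866, 0.0666]
tool_rot: [2.221, 2.222, 0.003]
wrist_force: [-1.9, -1.3, 0.6]
width: 0.0566
grasp_force: 0.6
```

>>> apply_moves([
  [0,0,0,0,0,0,0],
  [0,0,0,0,0,0,0],
  [0,0,0,0,0,0,0],
  [0,0,0.02,0,0,0,0],
  [0,0,0.03,0,0,0,0],
  [0,0,0.04,0,0,0,0],
  [0,0,0.04,0,0,0,0],
  [0,0,0.02,0,0,0,0],
])

```text
time_s: 2.73
tcp_pos: [0.3439, 0.2869, 0.2201]
tool_rot: [2.22, 2.22, 0.009]
wrist_force: [1.0, 1.2, -0.6]
width: 0.0552
grasp_force: 30.0
```

>>> apply_moves([
  [0.0152,-0.0339,0,0,0,0,0],
  [0.0152,-0.0339,0,0,0,0,0],
  [0.0152,-0.0339,0,0,0,0,0],
  [0.0152,-0.0339,0,0,0,0,0],
  [0.0152,-0.0339,0,0,0,0,0],
  [0.0152,-0.0339,0,0,0,0,0],
  [0.0152,-0.0339,0,0,0,0,0],
  [0.0152,-0.0339,0,0,0,0,0],
])

```text
time_s: 3.4
tcp_pos: [0.4646, 0.0132, 0.2158]
tool_rot: [-2.222, -2.221, -0.0]
wrist_force: [-0.2, 0.4, -1.4]
width: 0.0557
grasp_force: 30.0
```

>>> apply_moves([
  [0.0152,-0.0339,0,0,0,0,0],
  [0.0152,-0.0339,0,0,0,0,0],
  [0.0152,-0.0339,0,0,0,0,0],
  [0.0152,-0.0339,0,0,0,0,0],
  [0.0152,-0.0339,0,0,0,0,0],
  [0.0152,-0.0339,0,0,0,0,0],
  [0.0152,-0.0339,0,0,0,0,0],
  [0.0152,-0.0339,0,0,0,0,0],
])

```text
time_s: 4.07
tcp_pos: [0.5862, -0.2578, 0.2154]
tool_rot: [-2.221, -2.221, 0.0]
wrist_force: [0.6, 0.3, -1.6]
width: 0.0555
grasp_force: 30.0
```

```bash
cat > look.py <<'E'
from h import *
import sys
s=robot.observe();print({k:np.round(s[k],4).tolist() for k in('time_s','tcp_pos','tool_rot','width','grasp_force','wrist_force')})
for n in sys.argv[2:]:
    im,d=robot.get_image(n);cv2.imwrite(f'pics/{n}{sys.argv[1]}.png',im[:,:,::-1]);np.save(f'pics/{n}{sys.argv[1]}d.npy',d)
E
python3 look.py 2 scene
```

```text
{'time_s': 4.0667, 'tcp_pos': [0.5862, -0.2578, 0.2154], 'tool_rot': [-2.2211, -2.2207, 0.0001], 'width': 0.0555, 'grasp_force': 29.9997, 'wrist_force': [0.5545, 0.3136, -1.6106]}
```

View pics/scene2.png

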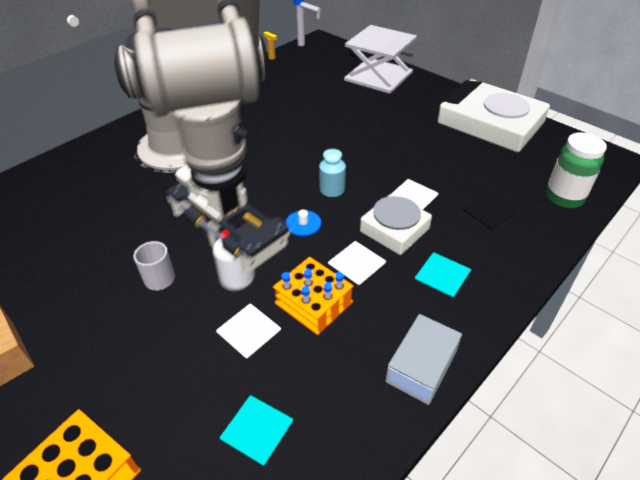

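The bottle is held upright over the tile. Next I'll lower it and release.

>>> apply_moves([
  [0,0.001,-0.03,0,0,0,0],
  [0,0,-0.035,0,0,0,0],
  [0,0,-0.03,0,0,0,0],
  [0,0,-0.025,0,0,0,0],
  [0,0,-0.015,0,0,0,0],
  [0,0,-0.005,0,0,0,0],
  [0,0,-0.003,0,0,0,0],
  [0,0,0,0,0,0,0],
])

```text
time_s: 4.78
tcp_pos: [0.5859, -0.2549, 0.0732]
tool_rot: [-2.221, -2.221, 0.0]
wrist_force: [-0.2, -0.8, -1.5]
width: 0.0555
grasp_force: 30.0
```

>>> apply_moves([
  [0,0,-0.001,0,0,0,0],
  [0,0,0,0,0,0,0],
  [0,0,0,0,0,0,0.4],
  [0,0,0,0,0,0,1],
  [0,0,0,0,0,0,1],
  [0,0,0,0,0,0,1],
  [0,0,0,0,0,0,1],
])

```text
time_s: 5.37
tcp_pos: [0.5861, -0.255, 0.0716]
tool_rot: [-2.221, -2.221, -0.0]
wrist_force: [0.2, -0.4, -0.1]
width: 0.0778
grasp_force: 0.0
```

>>> apply_moves([
  [0,0,0,0,0,0,1],
  [0,0,0.02,0,0,0,1],
  [0,0,0.03,0,0,0,1],
  [0,0,0.04,0,0,0,1],
  [0,0,0.04,0,0,0,1],
  [0,0,0.02,0,0,0,1],
])

```text
time_s: 5.87
tcp_pos: [0.5874, -0.2557, 0.2272]
tool_rot: [2.217, 2.217, 0.003]
wrist_force: [0.6, -0.3, -0.1]
width: 0.0918
grasp_force: 0.0
```

>>> apply_moves([
  [-0.0277,0.0164,0,0,0,0,1],
  [-0.0277,0.0164,0,0,0,0,1],
  [-0.0277,0.0164,0,0,0,0,1],
  [-0.0277,0.0164,0,0,0,0,1],
  [-0.0277,0.0164,0,0,0,0,1],
  [-0.0277,0.0164,0,0,0,0,1],
  [0,0,0,0,0,0,1],
  [0,0,0,0,0,0,1],
])

```text
time_s: 6.53
tcp_pos: [0.4192, -0.1561, 0.2223]
tool_rot: [2.22, 2.221, 0.0]
wrist_force: [1.1, -0.2, 1.4]
width: 0.0918
grasp_force: 0.0
```

```bash
python3 look.py 3 wrist top
python3 - <<'E'
from h import *
s=robot.observe();d=np.load('pics/wrist3d.npy');P=cloud('wrist',d,s);Z=P[...,2]
m=(Z>.085)&(Z<.1)&(abs(P[...,0]-.42)<.04)&(abs(P[...,1]+.158)<.04)
q=P[m][:,:2];print(m.sum(),q.min(0),q.max(0),(q.min(0)+q.max(0))/2)
d=np.load('pics/top3d.npy');P=cloud('top',d);Z=P[...,2]
m=(Z>.09)&(Z<.11)&(abs(P[...,0]-.586)<.05)&(abs(P[...,1]+.256)<.05)
q=P[m][:,:2];print('wash',m.sum(),q.mean(0))
im=cv2.imread('pics/top3.png')[:,:,::-1].copy();h,ss,v=seg(im,0,0)
m=((h<8)|(h>172))&(ss>130);vv,uu=np.nonzero(big(m));print(onplane('top',[uu.mean()],[vv.mean()],.098))
E
```

```text
{'time_s': 6.5333, 'tcp_pos': [0.4192, -0.1561, 0.2223], 'tool_rot': [2.2205, 2.2211, 0.0004], 'width': 0.0918, 'grasp_force': 0.0, 'wrist_force': [1.055, -0.1888, 1.3739]}
3389 [ 0.3988166  -0.18316255] [ 0.44823502 -0.13364129] [ 0.42352581 -0.15840192]
wash 232 [ 0.58324706 -0.2556681 ]
[[ 0.58490281 -0.2558279   0.098     ]]
```

View pics/wrist3.png

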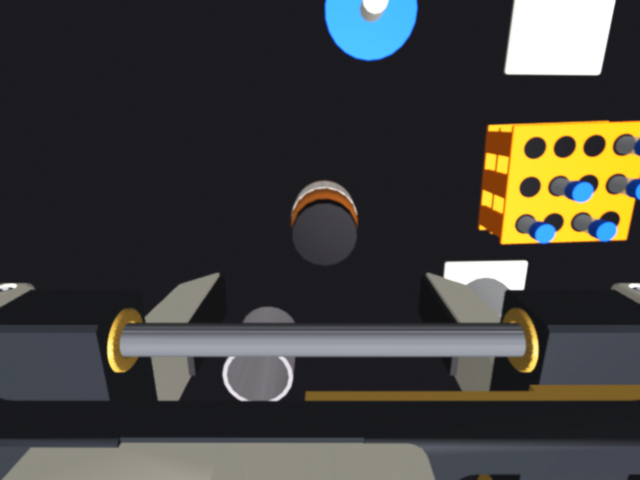

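The brown bottle's cap is at (325,232), centred between the jaws. The wash bottle is standing on tile_right, about 2 mm from centre.

>>> apply_moves([
  [0.001,-0.002,-0.025,0,0,0,1],
  [0,0,-0.035,0,0,0,1],
  [0,0,-0.035,0,0,0,1],
  [0,0,-0.03,0,0,0,1],
  [0,0,-0.02,0,0,0,1],
  [0,0,-0.016,0,0,0,1],
  [0,0,0,0,0,0,0],
  [0,0,0,0,0,0,0],
])

```text
time_s: 7.3
tcp_pos: [0.4214, -0.1591, 0.06]
tool_rot: [-2.221, -2.22, 0.001]
wrist_force: [-0.4, 0.3, 1.0]
width: 0.0826
grasp_force: 0.0
```

>>> apply_moves([
  [0,0,0,0,0,0,0],
  [0,0,0,0,0,0,0],
  [0,0,0,0,0,0,0],
  [0,0,0,0,0,0,0],
  [0,0,0,0,0,0,0],
  [0,0,0,0,0,0,0],
  [0,0,0,0,0,0,0],
])

```text
time_s: 7.88
tcp_pos: [0.4213, -0.1589, 0.0615]
tool_rot: [2.22, 2.22, 0.001]
wrist_force: [-1.4, 0.2, 6.3]
width: 0.055
grasp_force: 30.0
```

>>> apply_moves([
  [0,0,0.02,0,0,0,0],
  [0,0,0.03,0,0,0,0],
  [0,0,0.04,0,0,0,0],
  [0,0,0.04,0,0,0,0],
  [0,0,0.02,0,0,0,0],
])

```text
time_s: 8.3
tcp_pos: [0.4219, -0.1591, 0.215]
tool_rot: [2.217, 2.218, 0.002]
wrist_force: [1.3, -1.3, -2.5]
width: 0.0553
grasp_force: 30.0
```

>>> apply_moves([
  [0.0335,0.0274,0,0,0,0,0],
  [0.0335,0.0274,0,0,0,0,0],
  [0.0335,0.0274,0,0,0,0,0],
  [0.0335,0.0274,0,0,0,0,0],
  [0.0335,0.0274,0,0,0,0,0],
  [0.0335,0.0274,0,0,0,0,0],
  [0,0,0,0,0,0,0],
  [0,0,0,0,0,0,0],
])

```text
time_s: 8.97
tcp_pos: [0.6149, 0.0014, 0.2091]
tool_rot: [-2.217, -2.224, 0.002]
wrist_force: [-0.6, -0.2, -2.6]
width: 0.055
grasp_force: 30.0
```

>>> apply_moves([
  [0.007,0.004,-0.02,0,0,0,0],
  [0,0,-0.03,0,0,0,0],
  [0,0,-0.035,0,0,0,0],
  [0,0,-0.03,0,0,0,0],
  [0,0,-0.015,0,0,0,0],
  [0,0,-0.008,0,0,0,0],
  [0,0,-0.003,0,0,0,0],
  [0,0,0,0,0,0,0],
])

```text
time_s: 9.63
tcp_pos: [0.6213, 0.003, 0.07]
tool_rot: [2.222, 2.221, -0.0]
wrist_force: [-0.5, 0.4, -2.8]
width: 0.0556
grasp_force: 30.0
```

>>> apply_moves([
  [0,0.002,-0.002,0,0,0,0],
  [0,0,-0.001,0,0,0,0],
  [0,0,0,0,0,0,0],
])

```text
time_s: 9.88
tcp_pos: [0.6219, 0.0056, 0.0678]
tool_rot: [2.22, 2.221, 0.002]
wrist_force: [0.1, -0.3, -4.0]
width: 0.0552
grasp_force: 30.0
```

>>> apply_moves([
  [0,0,-0.001,0,0,0,0],
  [0,0,0,0,0,0,0],
  [0,0,0,0,0,0,0.6],
  [0,0,0,0,0,0,1],
  [0,0,0,0,0,0,1],
  [0,0,0,0,0,0,1],
  [0,0,0,0,0,0,1],
  [0,0,0,0,0,0,1],
])

```text
time_s: 10.55
tcp_pos: [0.6215, 0.0056, 0.0658]
tool_rot: [2.221, 2.221, 0.0]
wrist_force: [0.2, 0.8, -0.6]
width: 0.0843
grasp_force: 0.0
```

>>> apply_moves([
  [0,0,0.02,0,0,0,1],
  [0,0,0.03,0,0,0,1],
  [0,0,0.04,0,0,0,1],
  [0,0,0.04,0,0,0,1],
  [0,0,0.02,0,0,0,1],
])

```text
time_s: 10.97
tcp_pos: [0.6229, 0.0055, 0.2211]
tool_rot: [2.217, 2.218, 0.007]
wrist_force: [1.8, -0.2, -0.3]
width: 0.0917
grasp_force: 0.0
```

>>> apply_moves([
  [-0.0291,-0.0336,0,0,0,0,1],
  [-0.0291,-0.0336,0,0,0,0,1],
  [-0.0291,-0.0336,0,0,0,0,1],
  [-0.0291,-0.0336,0,0,0,0,1],
  [-0.0291,-0.0336,0,0,0,0,1],
  [-0.0291,-0.0336,0,0,0,0,1],
  [-0.0291,-0.0336,0,0,0,0,1],
  [-0.0291,-0.0336,0,0,0,0,1],
])

```text
time_s: 11.63
tcp_pos: [0.4017, -0.2475, 0.2159]
tool_rot: [2.221, 2.221, 0.0]
wrist_force: [0.5, -0.9, 0.8]
width: 0.0918
grasp_force: 0.0
```

>>> apply_moves([
  [-0.0291,-0.0336,0,0,0,0,1],
  [0,0,0,0,0,0,1],
  [0,0,0,0,0,0,1],
])

```text
time_s: 11.88
tcp_pos: [0.3747, -0.2795, 0.2159]
tool_rot: [2.227, 2.216, 0.0]
wrist_force: [0.1, -0.1, 0.7]
width: 0.0918
grasp_force: 0.0
```

```bash
python3 look.py 4 wrist top
python3 - <<'E'
from h import *
s=robot.observe()
def c(n,x,y,a,b,r=.045):
    P=cloud(n,np.load(f'pics/{n}4d.npy'),s);m=(P[...,2]>a)&(P[...,2]<b)&(np.hypot(P[...,0]-x,P[...,1]-y)<r)
    q=P[m][:,:2].astype(np.float32);print(n,m.sum(),cv2.minEnclosingCircle(q),q.mean(0))
c('wrist',.36,-.297,.068,.08);c('top',.621,.005,.09,.11);c('top',.586,-.256,.09,.11);c('top',.424,.145,.095,.11);c('top',.458,.013,.026,.04)
E
```

```text
{'time_s': 11.8833, 'tcp_pos': [0.3747, -0.2795, 0.2159], 'tool_rot': [2.2267, 2.2156, 0.0003], 'width': 0.0918, 'grasp_force': 0.0, 'wrist_force': [0.097, -0.0874, 0.7401]}
wrist 1442 ((0.36291396617889404, -0.294767826795578), 0.03210316225886345) [ 0.36294553 -0.29493704]
top 557 ((0.619942843914032, 0.006691270507872105), 0.02459573931992054) [0.6195999  0.00640272]
top 236 ((0.5846119523048401, -0.25407156348228455), 0.017163317650556564) [ 0.5832481  -0.25506678]
top 432 ((0.4238135814666748, 0.14565402269363403), 0.020894499495625496) [0.423685   0.14488831]
top 83 ((0.45938578248023987, 0.013321255333721638), 0.009897416457533836) [0.45919925 0.01286618]
```

View pics/top4.png

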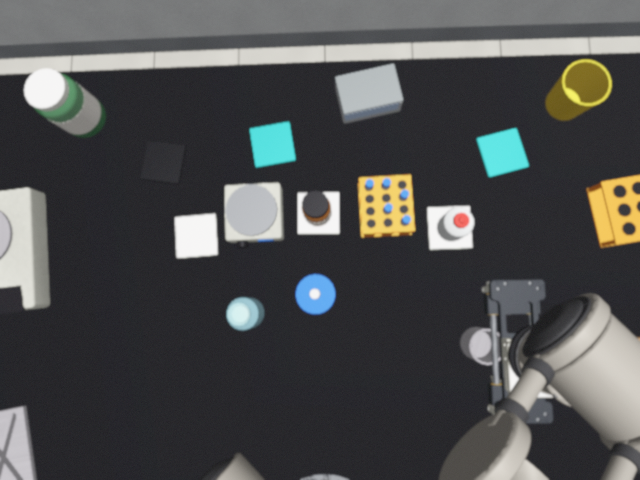

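Brown and wash are on their tiles within about 3 mm. The beaker is at roughly (0.361,-0.2955).

>>> apply_moves([
  [-0.0135,-0.016,-0.01,0,0,0,1],
  [0,0,-0.025,0,0,0,1],
  [0,0,-0.035,0,0,0,1],
  [0,0,-0.035,0,0,0,1],
  [0,0,-0.03,0,0,0,1],
  [0,0,-0.015,0,0,0,1],
  [0,0,-0.008,0,0,0,1],
  [0,0,0,0,0,0,1],
])

```text
time_s: 12.65
tcp_pos: [0.3629, -0.2922, 0.0563]
tool_rot: [-2.216, -2.222, -0.001]
wrist_force: [-0.5, 0.0, -0.6]
width: 0.0917
grasp_force: 0.0
```

>>> apply_moves([
  [0,0,0,0,0,0,0],
  [0,0,0,0,0,0,0],
  [0,0,0,0,0,0,0],
  [0,0,0,0,0,0,0],
  [0,0,0,0,0,0,0],
  [0,0,0,0,0,0,0],
  [0,0,0,0,0,0,0],
  [0,0,0,0,0,0,0],
])

```text
time_s: 13.32
tcp_pos: [0.3627, -0.2942, 0.0586]
tool_rot: [2.221, 2.22, 0.0]
wrist_force: [-0.5, 1.8, 6.6]
width: 0.0643
grasp_force: 30.0
```

>>> apply_moves([
  [0,0,0.02,0,0,0,0],
  [0,0,0.03,0,0,0,0],
  [0,0,0.04,0,0,0,0],
  [0,0,0.04,0,0,0,0],
  [0,0,0.03,0,0,0,0],
  [0.01,0.015,0.01,0,0,0,0],
  [0.02,0.033,0,0,0,0,0],
  [0.02,0.033,0,0,0,0,0],
])

```text
time_s: 13.98
tcp_pos: [0.4128, -0.2129, 0.2289]
tool_rot: [2.223, 2.216, 0.001]
wrist_force: [1.3, 0.4, -1.8]
width: 0.0639
grasp_force: 30.0
```

>>> apply_moves([
  [0.02,0.033,0,0,0,0,0],
  [0.02,0.033,0,0,0,0,0],
  [0.02,0.033,0,0,0,0,0],
  [0.02,0.033,0,0,0,0,0],
  [0.02,0.033,0,0,0,0,0],
  [0.02,0.033,0,0,0,0,0],
  [0.02,0.033,0,0,0,0,0],
  [0.02,0.033,0,0,0,0,0],
])

```text
time_s: 14.65
tcp_pos: [0.5728, 0.053, 0.2276]
tool_rot: [-2.221, -2.221, 0.0]
wrist_force: [0.3, -0.7, -1.0]
width: 0.0643
grasp_force: 30.0
```

>>> apply_moves([
  [0.02,0.033,0,0,0,0,0],
  [0.02,0.033,0,0,0,0,0],
  [0.007,0.017,0,0,0,0,0],
  [0,0,0,0,0,0,0],
  [0,0,0,0,0,0,0],
  [0,0,0,0,0,0,0],
])

```text
time_s: 15.15
tcp_pos: [0.6189, 0.1334, 0.2273]
tool_rot: [-2.221, -2.221, 0.002]
wrist_force: [-0.3, -0.2, -1.2]
width: 0.064
grasp_force: 30.0
```

>>> apply_moves([
  [0.001,0,-0.02,0,0,0,0],
  [0,0,-0.03,0,0,0,0],
  [0,0,-0.03,0,0,0,0],
  [0,0,-0.015,0,0,0,0],
  [0,0,-0.008,0,0,0,0],
  [0,0,-0.004,0,0,0,0],
  [0,0,0,0,0,0,0],
  [0,0,0,0,0,0,0],
])

```text
time_s: 15.82
tcp_pos: [0.6211, 0.1336, 0.1222]
tool_rot: [2.221, 2.22, 0.003]
wrist_force: [-0.1, 0.8, -1.6]
width: 0.064
grasp_force: 30.0
```

>>> apply_moves([
  [0,0,-0.002,0,0,0,0],
  [0,0,-0.001,0,0,0,0],
  [0,0,0,0,0,0,0],
])

```text
time_s: 16.07
tcp_pos: [0.621, 0.1342, 0.1187]
tool_rot: [2.22, 2.221, 0.002]
wrist_force: [0.5, -0.4, 0.6]
width: 0.0639
grasp_force: 30.0
```

Contact is starting, with Fz rising from -1.6 to 0.6, so I'll release.

>>> apply_moves([
  [0,0,-0.001,0,0,0,0],
  [0,0,0,0,0,0,0],
  [0,0,0,0,0,0,0.8],
  [0,0,0,0,0,0,1],
  [0,0,0,0,0,0,1],
  [0,0,0,0,0,0,1],
  [0,0,0,0,0,0,1],
  [0,0,0,0,0,0,1],
])

```text
time_s: 16.73
tcp_pos: [0.6204, 0.1341, 0.1166]
tool_rot: [-2.221, -2.221, 0.0]
wrist_force: [1.2, 1.7, 0.0]
width: 0.0912
grasp_force: 0.0
```

>>> apply_moves([
  [0,0,0.02,0,0,0,1],
  [0,0,0.03,0,0,0,1],
  [0,0,0.04,0,0,0,1],
  [0,0,0.02,0,0,0,1],
])

```text
time_s: 17.07
tcp_pos: [0.6216, 0.1343, 0.2311]
tool_rot: [2.219, 2.219, 0.006]
wrist_force: [0.6, -0.4, 1.3]
width: 0.0919
grasp_force: 0.0
```

>>> apply_moves([
  [-0.027,-0.0202,0,0,0,0,0.5],
  [-0.027,-0.0202,0,0,0,0,0.5],
  [-0.027,-0.0202,0,0,0,0,0.5],
  [-0.027,-0.0202,0,0,0,0,0.5],
  [-0.027,-0.0202,0,0,0,0,0.5],
  [-0.027,-0.0202,0,0,0,0,0.5],
  [0,0,-0.03,0,0,0,0.5],
  [0,0,-0.03,0,0,0,0.5],
])

```text
time_s: 17.73
tcp_pos: [0.4586, 0.0118, 0.1681]
tool_rot: [2.22, 2.216, 0.006]
wrist_force: [1.1, -0.0, -0.1]
width: 0.0468
grasp_force: 0.0
```

>>> apply_moves([
  [0,0,0,0,0,0,0.5],
  [0,0,0,0,0,0,0.5],
])

```text
time_s: 17.9
tcp_pos: [0.4578, 0.0129, 0.1664]
tool_rot: [-2.22, -2.22, 0.003]
wrist_force: [1.0, -0.2, 0.7]
width: 0.046
grasp_force: 0.0
```

```bash
python3 look.py 5 wrist top
python3 - <<'E'
from h import *
s=robot.observe()
def c(n,x,y,a,b,r=.045):
    P=cloud(n,np.load(f'pics/{n}5d.npy'),s);m=(P[...,2]>a)&(P[...,2]<b)&(np.hypot(P[...,0]-x,P[...,1]-y)<r)
    q=P[m][:,:2].astype(np.float32);print(n,m.sum(),cv2.minEnclosingCircle(q),q.mean(0))
c('wrist',.458,.013,.026,.04,.025);c('top',.6195,.132,.128,.145)
E
```

```text
{'time_s': 17.9, 'tcp_pos': [0.4578, 0.0129, 0.1664], 'tool_rot': [-2.22, -2.2197, 0.0026], 'width': 0.046, 'grasp_force': 0.0, 'wrist_force': [1.0206, -0.2094, 0.74]}
wrist 554 ((0.4631446599960327, 0.014474105089902878), 0.009901789017021656) [0.46309787 0.01540015]
top 289 ((0.6186428666114807, 0.13058383762836456), 0.032159749418497086) [0.619028   0.13111974]
```

View pics/wrist5.png

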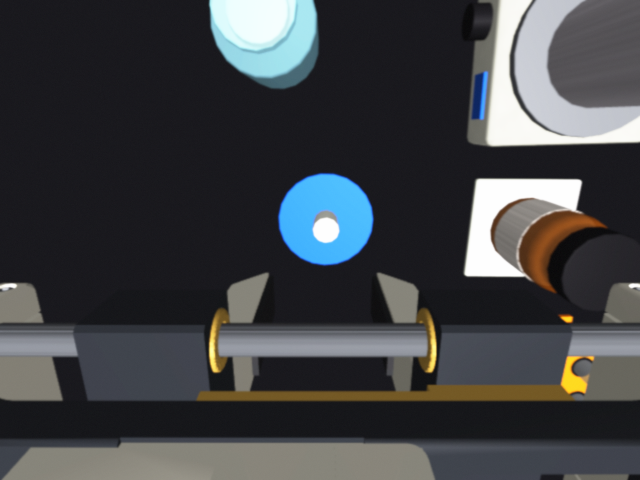

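The knob is at (326,229), centred between the jaws. The beaker is about 1–2 mm from the plate's centre.

>>> apply_moves([
  [0.002,0.001,-0.02,0,0,0,0.5],
  [0,0,-0.035,0,0,0,0.5],
  [0,0,-0.035,0,0,0,0.5],
  [0,0,-0.025,0,0,0,0.5],
  [0,0,-0.0115,0,0,0,0.5],
  [0,0,-0.004,0,0,0,0.5],
  [0,0,0,0,0,0,0.5],
])

```text
time_s: 18.58
tcp_pos: [0.4612, 0.014, 0.0364]
tool_rot: [2.221, 2.222, 0.0]
wrist_force: [0.9, -0.0, 0.4]
width: 0.0459
grasp_force: 0.0
```

>>> apply_moves([
  [0,0,0,0,0,0,0],
  [0,0,0,0,0,0,0],
  [0,0,0,0,0,0,0],
  [0,0,0,0,0,0,0],
  [0,0,0,0,0,0,0],
  [0,0,0,0,0,0,0],
  [0,0,0,0,0,0,0],
  [0,0,0,0,0,0,0],
])

```text
time_s: 19.25
tcp_pos: [0.4609, 0.0139, 0.037]
tool_rot: [2.221, 2.221, 0.001]
wrist_force: [-1.3, -0.7, 6.7]
width: 0.0189
grasp_force: 30.0
```

>>> apply_moves([
  [0,0,0.02,0,0,0,0],
  [0,0,0.03,0,0,0,0],
  [0,0,0.04,0,0,0,0],
  [0,0,0.04,0,0,0,0],
  [0,0,0.04,0,0,0,0],
  [0,0,0.02,0,0,0,0],
  [0,0,0,0,0,0,0],
])

```text
time_s: 19.83
tcp_pos: [0.4626, 0.0137, 0.2312]
tool_rot: [2.216, 2.216, 0.009]
wrist_force: [0.3, -0.7, -0.6]
width: 0.0192
grasp_force: 30.0
```

>>> apply_moves([
  [0.0265,0.0195,0,0,0,0,0],
  [0.0265,0.0195,0,0,0,0,0],
  [0.0265,0.0195,0,0,0,0,0],
  [0.0265,0.0195,0,0,0,0,0],
  [0.0265,0.0195,0,0,0,0,0],
  [0.0265,0.0195,0,0,0,0,0],
  [0,0,0,0,0,0,0],
  [0,0,0,0,0,0,0],
])

```text
time_s: 20.5
tcp_pos: [0.6194, 0.1318, 0.2235]
tool_rot: [-2.218, -2.222, 0.005]
wrist_force: [-0.4, -1.0, -0.4]
width: 0.0193
grasp_force: 30.0
```

```bash
python3 look.py 6 scene wrist
```

```text
{'time_s': 20.5, 'tcp_pos': [0.6194, 0.1318, 0.2235], 'tool_rot': [-2.2181, -2.2216, 0.0045], 'width': 0.0193, 'grasp_force': 29.9999, 'wrist_force': [-0.4086, -1.0149, -0.3993]}
```

View pics/wrist6.png

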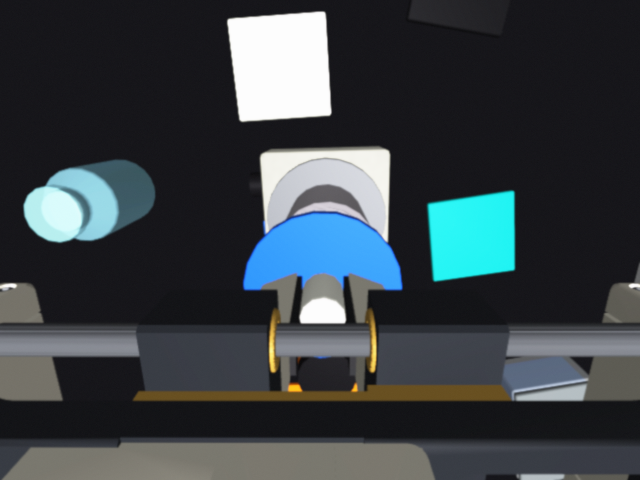

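The lid is held level, centred at (322,285) over the beaker. I'll lower it now.

>>> apply_moves([
  [0,0,-0.02,0,0,0,0],
  [0,0,-0.015,0,0,0,0],
  [0,0,-0.008,0,0,0,0],
  [0,0,-0.004,0,0,0,0],
  [0,0,-0.002,0,0,0,0],
  [0,0,-0.001,0,0,0,0],
  [0,0,0,0,0,0,0],
  [0,0,0,0,0,0,0],
])

```text
time_s: 21.27
tcp_pos: [0.6197, 0.1309, 0.1771]
tool_rot: [2.221, 2.221, 0.002]
wrist_force: [0.1, 0.3, -0.4]
width: 0.0191
grasp_force: 30.0
```

>>> apply_moves([
  [0,0,-0.002,0,0,0,0],
  [0,0,-0.001,0,0,0,0],
  [0,0,-0.001,0,0,0,0],
  [0,0,0,0,0,0,0],
])

```text
time_s: 21.6
tcp_pos: [0.6194, 0.131, 0.1721]
tool_rot: [2.221, 2.222, 0.0]
wrist_force: [-0.1, -0.4, 0.2]
width: 0.0192
grasp_force: 30.0
```

>>> apply_moves([
  [0,0,-0.001,0,0,0,0],
  [0,0,0,0,0,0,0],
  [0,0,0,0,0,0,0.4],
  [0,0,0,0,0,0,0.5],
  [0,0,0,0,0,0,0.5],
  [0,0,0,0,0,0,0.5],
])

```text
time_s: 22.1
tcp_pos: [0.6194, 0.1309, 0.171]
tool_rot: [-2.221, -2.221, 0.0]
wrist_force: [0.2, -0.0, 0.3]
width: 0.0416
grasp_force: 0.0
```

>>> apply_moves([
  [0,0,0.02,0,0,0,0.5],
  [0,0,0.03,0,0,0,0.5],
  [-0.02,0,0.04,0,0,0,0.5],
  [-0.04,0,0.01,0,0,0,0.5],
  [-0.04,0,0,0,0,0,0.5],
  [-0.04,0,0,0,0,0,0.5],
  [-0.04,0,0,0,0,0,0.5],
  [0,0,0,0,0,0,0.5],
])

```text
time_s: 22.77
tcp_pos: [0.433, 0.131, 0.2675]
tool_rot: [-2.216, -2.22, 0.009]
wrist_force: [0.4, 1.1, -0.0]
width: 0.0463
grasp_force: 0.0
```

>>> apply_moves([
  [-0.04,0.02,0,0,0,0,0.5],
  [0,0,0,0,0,0,0.5],
  [0,0,0,0,0,0,0.5],
  [0,0,0,0,0,0,0.5],
])

```text
time_s: 23.1
tcp_pos: [0.4042, 0.1496, 0.2689]
tool_rot: [2.22, 2.221, 0.002]
wrist_force: [-0.4, -0.3, 0.4]
width: 0.0459
grasp_force: 0.0
```

```bash
python3 look.py 7 scene top
python3 - <<'E'
from h import *
def c(n,t,x,y,a,b,r=.05):
    P=cloud(n,np.load(f'pics/{n}7d.npy'));m=(P[...,2]>a)&(P[...,2]<b)&(np.hypot(P[...,0]-x,P[...,1]-y)<r)
    q=P[m];print(t,m.sum(),cv2.minEnclosingCircle(q[:,:2].astype(np.float32)),q.mean(0),q[:,2].std())
c('top','lid',.6195,.132,.135,.147);c('top','knob',.6195,.132,.16,.18);c('top','brown',.621,.005,.09,.11);c('top','wash',.586,-.256,.09,.11);c('top','clear',.424,.145,.095,.11)
E
```

```text
{'time_s': 23.1, 'tcp_pos': [0.4042, 0.1496, 0.2689], 'tool_rot': [2.2201, 2.2213, 0.0017], 'width': 0.0459, 'grasp_force': 0.0, 'wrist_force': [-0.3902, -0.2716, 0.3781]}
lid 1377 ((0.6172119379043579, 0.13030555844306946), 0.03926115855574608) [0.61638093 0.12959539 0.14105344] 0.0014893023663978175
knob 116 ((0.6176280379295349, 0.1303618997335434), 0.010037201456725597) [0.61662479 0.12972586 0.16814426] 0.002339623660703112
brown 554 ((0.6201366186141968, 0.006773552391678095), 0.02456030435860157) [0.61952005 0.00636597 0.10084122] 0.002052921525729339
wash 220 ((0.58320152759552, -0.2536163926124573), 0.017683209851384163) [ 0.58342995 -0.2557532   0.10113156] 0.0033796490393709633
clear 427 ((0.42363855242729187, 0.14517870545387268), 0.02085140533745289) [0.42370634 0.14452738 0.10238343] 0.0016673367551370993
```

View pics/scene7.png

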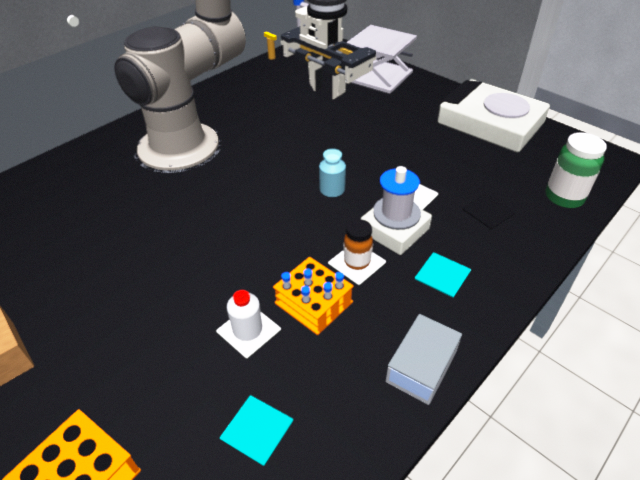

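The scene view shows everything upright. The lid is level on the beaker at (399,182), brown is on the middle tile at (358,245), wash is on the outer tile at (244,315), and the clear bottle at (332,175) hasn't moved. All are within a few mm of target.

```bash
python3 -c "
from bench import robot
print(robot.job_done())"
```

```text
the job is handed in; nothing more can be done
None
```

The stirring station is set out and handed in at about 23 s; the judge gave no verdict, but my last camera check showed the lidded beaker, brown bottle and wash bottle upright within about 4 mm of their targets, the clear bottle unmoved and the outer tile by the stirrer empty.

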